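# Open the card file at the red tab

### The job

Open the card file on the desk at its red tab: beginning with the red guide, run a fingertip lightly back along the row of tabs, towards the end of the tray away from the brass label, so that the red guide and then every guide behind it, one after another, tips over and lies back. Leave the guides in front of the red one leaning forward. Only touch the guides, gently, without pulling any of them up out of the tray, leave the other things on the desk where they are, and finish with the hand clear.

Things in the scene. Friction and masses are not known exactly. Their poses are not given: they have to be found in the camera images.
- tray: Fixed open wooden card tray, 426 mm long (x), 128 mm wide (y), walls 60 mm high. Origin: centre of its underside. x runs from the front end (brass label holder and pull) to the back end; z up. Six guides stand across it 60 mm apart on its centre line, at x = -150 to +150 mm: yellow first (front), white fifth, black last; red, blue and green second to fourth in any order.
- yellow (a joint): Lean of the yellow guide, rad, as for the red one.
- yellow_tab (a point): Middle of the top edge of the yellow tab; sizes as for the red one.
- slot_yellow: Notch and pivot of the yellow guide, as for the red one.
- red (a joint): Lean of the red guide about its lower edge, rad: 0 upright, -0.16 leaning forward (to the label end) at its stop, as all start, +0.45 lying back at its stop. Pushed past upright it falls over by itself in under 1.5 s. It moves with well under 1 N at the tab; go at 50 mm/s or less, for a quick knock counts as rough.
- red_tab (a point): Middle of the red tab's top edge. The tab, 40 mm wide, 5 mm thick, stands 14 mm above the guide's body. Its top is 94 mm from the pivot: 108 mm above the desk upright, 107 mm leaning forward, 100 mm lying back; a fingertip carried level 103 to 104 mm above the desk tips a forward guide over and clears one that lies back.
- slot_red: Notch in the tray floor that holds the red guide, a manila sheet 108 mm wide reaching 80 mm above its pivot, with a 6 mm pack of cards on its back. Origin: the pivot, 14 mm above the desk; x along the row towards the back end. The guide (about 90 g) rests in it by its weight and could be lifted out.
- blue (a joint): Lean of the blue guide, rad, as for the red one.
- blue_tab (a point): Middle of the top edge of the blue tab; sizes as for the red one.
- slot_blue: Notch and pivot of the blue guide, as for the red one.
- green (a joint): Lean of the green guide, rad, as for the red one.
- green_tab (a point): Middle of the top edge of the green tab; sizes as for the red one.
- slot_green: Notch and pivot of the green guide, as for the red one.
- white (a joint): Lean of the white guide, rad, as for the red one.
- white_tab (a point): Middle of the top edge of the white tab; sizes as for the red one.
- slot_white: Notch and pivot of the white guide, as for the red one.
- black (a joint): Lean of the black guide, rad, as for the red one.
- black_tab (a point): Middle of the top edge of the black tab; sizes as for the red one.
- slot_black: Notch and pivot of the black guide, as for the red one.
- stamp: Rubber stamp standing on its base 30 x 55 mm, wooden knob handle, 72 mm tall. Origin: centre of its underside. Loose; leave it alone.
- pen: Blue ballpoint pen lying on the desk, 147 mm long, 11 mm thick. Origin: centre of its underside. Loose; leave it alone.
- stapler: Stapler with an orange top, 130 x 36 mm, 55 mm high. Origin: centre of its underside. Loose; leave it alone.
- mug: Blue mug, 80 mm wide, 90 mm tall. Origin: centre of its underside. Loose; leave it alone.
- calculator: Black desk calculator, 150 x 102 x 20 mm. Origin: centre of its underside. Loose; leave it alone.

How it is judged:
By the outcome, as a careful person would: the job done as asked, in the order asked, and still so for the second after the job is handed in, with the robot touching nothing.
It also fails if it takes over 48 s, if anything falls off the work surface, if the arm or the gripper's body presses on something with over 40 N, if the wrist force passes 120 N, or if a joint passes its speed limit or range.

### The arm

A 6-joint arm with a two-finger parallel gripper is mounted at the origin on the work surface. World frame = base frame: x ahead of the robot, y to its left, z up, the work surface at z = 0. Lengths are in m, angles in degrees, forces in N, time in s.
With the tool pointing down it reaches from about 0.25 to 0.775 m from the base axis. Payload 4 kg.
Tool frame: the origin (TCP) lies on the centre line of the jaws, within the pads' length; the fingertips stand 17 mm ahead of it and the grasp point (between the pads) lies 2 mm behind it; z points along the fingers, y is the line along which they close (so a half turn about z gives the same grasp; the last joint's range is limited). The gripper opens to 85 mm and grips with 20 to 120 N. Pads are 22 mm wide; open, the fingers measure 114 mm over their backs; the gripper's body (76 mm by 85 mm) begins 54 mm behind the grasp point. The pads swing forward as they close: fully open they stand 13 mm farther back than shut.
Start: joints at [-77.126, 4.996, 78.535, -0, 96.463, -5.907], TCP at [0.177, -0.521, 0.248] pointing down, gripper open.
Joint ranges: [-177.83, 177.83], [-43.37, 116.18], [15.69, 146.23], [-61.86, 241.86], [9.47, 152.12], [-147.06, 147.06]. Speed limits (degrees/s): [159.86, 159.86, 180, 180, 180, 180].

### API

Orientations are given as a 3x3 rotation matrix whose columns are the frame's x, y, z axes.
In Python, from rig import ctrl gives the robot as it stands.
- The arm moves only by the tool servo_tool, never from a script. Its argument "series" is a list that holds one entry, the list of rows, each a list of 6 numbers: the shift along the tool's x, y, z in cm, then the turn, a rotation vector about the tool's x, y, z in rad. In form: [[[dx, dy, dz, wx, wy, wz], ...]]. A call has 1 to 5 rows; each row shifts and turns the commanded pose from where the row before left it, along the tool's axes as they then stand; what a row does not reach is not made up. A row lasts 1/12 s, in which the tool goes at most 41.7 mm and 7.16 degrees, less where a joint would pass 70% of its speed; a pose out of reach is approached as far as the arm can. A call with a gripper value outside its range is refused whole. "jaw" is the finger opening in cm, from 0 to 8.54, set as the call begins (left out, the last holds). The fingers move at their own pace and stop on an object; "force" is the grip in N (left out, the last holds). Time passes only in rows, so rows that do not move let the fingers close. It gives the time, the measured TCP pose, the force, the opening and the grip force at its end, in the units of the state.
- ctrl.get_state(): the state, without advancing time (a new reading comes with each control period).
- ctrl.camera(name): name is "scene" or "top" or "wrist"; returns a dict with "img" (420x560x3 uint8, red, green, blue), "range_z" (420x560 float32, m along the optical axis (not along the pixel's ray), 0 where there is no reading), "fx", "fy", "cx", "cy" (pixels), "cam_to_world" (4x4, takes a point from camera to world coordinates); the wrist camera has in their place "tool_from_camera" (4x4, takes a point from camera to tool coordinates, whose origin is the TCP and whose axes are the flange's). Camera axes: x right, y down, z forward; pixel columns grow to the right and rows downward; lengths in m; the calibration is good to about 2 mm. A picture is of the moment at which its call begins: read the wrist's pose just before it.
- ctrl.job_done(): hands the job in; it is judged then, once.
The state is a dict: "time": time; "joints": joint angles; "joint_vel": joint speeds; "joint_efforts": joint torques, N m; "tcp_pos": TCP position; "ee_rot": TCP orientation; "contact_force": force on the tool from outside, world axes, zero at the start; "moment": the same for the moment, N m; "grip_width": finger opening in m; "grip_force": force on a finger pad.
Only numpy, scipy, OpenCV 4.12 (cv2) and the standard library are available. Lean on these libraries where they do the work, as an engineer would, in place of code of your own. Each camera call takes 0.05 s, during which the arm holds its last target. There are 200 camera calls.

## Working session

There is one attempt and no reset: what is moved stays moved. The work goes in short steps, Python scripts to look and compute and a tool call to move; the robot and the scene stay as the last step left them, time stands still between calls to the robot, and variables do not carry over. Pictures are saved under pics/ and viewed, at most 10 in all, crops included, and the job is handed in when it is done.

Besides the shell and the picture viewer there is one more tool, called after "Request:" by a JSON object that holds its "fn" and its "kwargs". servo_tool: Moves the arm, as the interface text tells. Its arguments: {"type":"object","properties":{"series":{"type":"array"},"jaw":{"type":"number"},"force":{"type":"number"}},"required":["series"]}

```bash
mkdir -p pics; cat > h.py <<'E'
from rig import ctrl
import numpy as np, cv2
def shot(n,f):
    c=ctrl.camera(n); cv2.imwrite('pics/'+f+'.png',c['img'][:,:,::-1]); np.savez('pics/'+f,**{k:v for k,v in c.items()}); return c
def pt(c,u,v,z=None):
    T=c['cam_to_world']; r=np.array([(u-c['cx'])/c['fx'],(v-c['cy'])/c['fy'],1])
    if z is None: d=float(c['range_z'][int(round(v)),int(round(u))])
    else: d=(z-T[2,3])/(T[:3,:3]@r)[2]
    return T[:3,:3]@(r*d)+T[:3,3]
E
python3 - <<'E'
from h import *
s=ctrl.get_state(); print(s['time'],s['tcp_pos'],s['ee_rot'],s['grip_width'])
shot('top','top1'); shot('scene','sc1')
E
```

```text
0.0 [ 0.17694585 -0.52023885  0.24710378] [[ 9.46758413e-01  3.21944444e-01 -5.32362899e-04]
 [ 3.21944811e-01 -9.46755787e-01  2.24013767e-03]
 [ 2.17182221e-04 -2.29226066e-03 -9.99997349e-01]] 0.08545978664860744
```

View pics/top1.png

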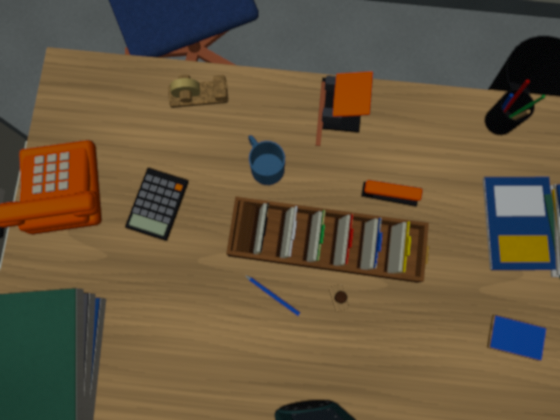

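View pics/sc1.png

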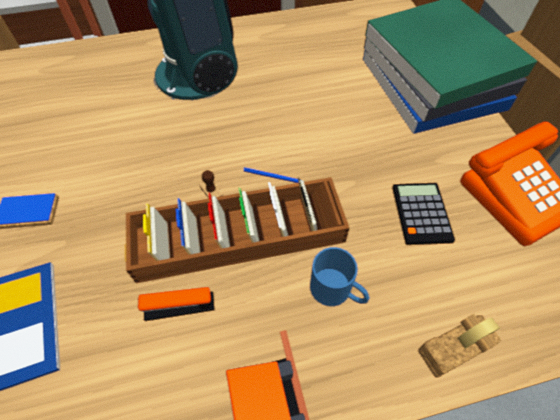

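The top view shows the tabs from right to left as yellow (408,245), blue (378,243), red (349,235), green (322,235), white (295,230) and black (265,228). The brass end is at the right. I'll enlarge the tray and measure there.

```bash
python3 - <<'E'
from h import *
c=dict(np.load('pics/top1.npz')); im=cv2.imread('pics/top1.png')[185:290,220:440]
cv2.imwrite('pics/crop1.png',cv2.resize(im,None,fx=3.6,fy=3.6,interpolation=cv2.INTER_CUBIC))
print(c['fx'],c['cam_to_world'].round(3).tolist())
for n,u,v in [('traycornTL',240,199),('TR',427,220),('BR',421,279),('BL',229,255),('stamp',341,297),('mug',267,160)]:
    print(n,pt(c,u,v).round(4), pt(c,u,v,.06).round(4))
# points above 0.09 in tray
v,u=np.mgrid[195:285,225:432]; d=c['range_z'][195:285,225:432]
P=np.stack([(u-c['cx'])/c['fx']*d,(v-c['cy'])/c['fy']*d,d],-1)@c['cam_to_world'][:3,:3].T+c['cam_to_world'][:3,3]
m=((P[...,2]>.097)&(d>0)).astype(np.uint8)
n,l,st,ce=cv2.connectedComponentsWithStats(m,connectivity=8)
for i in range(1,n):
    q=P[l==i]; 
    if len(q)>4: print(len(q),q.mean(0).round(4),q.min(0).round(3),q.max(0).round(3),ce[i]+[225,195],c['img'][195:285,225:432][l==i].mean(0).round())
E
```

```text
525.0445331105063 [[0.103, -0.975, 0.199, 0.365], [-0.995, -0.101, 0.019, 0.113], [0.002, -0.2, -0.98, 1.184], [0.0, 0.0, 0.0, 1.0]]
traycornTL [0.6035 0.2251 0.0604] [0.6036 0.2252 0.06  ]
TR [ 0.6113 -0.2001  0.0024] [ 0.5992 -0.1848  0.06  ]
BR [ 0.4705 -0.1782  0.06  ] [ 0.4705 -0.1782  0.06  ]
BL [0.4815 0.2366 0.036 ] [0.4791 0.2341 0.06  ]
stamp [ 0.4146 -0.0104  0.0742] [ 0.4153 -0.012   0.06  ]
mug [0.7137 0.1789 0.0075] [0.6981 0.1759 0.06  ]
54 [0.5428 0.1622 0.1057] [0.523 0.159 0.098] [0.563 0.166 0.111] [264.98148148 225.72222222] [49. 41. 33.]
63 [0.5412 0.1027 0.105 ] [0.521 0.099 0.097] [0.561 0.106 0.11 ] [293.33333333 229.44444444] [130. 130. 127.]
63 [0.539  0.0427 0.105 ] [0.519 0.039 0.097] [0.56  0.046 0.111] [321.98412698 233.41269841] [36. 93. 40.]
66 [ 0.5369 -0.0171  0.1052] [ 0.518 -0.021  0.097] [ 0.556 -0.013  0.112] [350.65151515 237.36363636] [112.  21.  10.]
71 [ 0.5349 -0.0768  0.1046] [ 0.515 -0.081  0.097] [ 0.554 -0.073  0.111] [379.30985915 241.29577465] [ 29.  52. 103.]
76 [ 0.5321 -0.1364  0.1047] [ 0.513 -0.141  0.097] [ 0.552 -0.133  0.11 ] [407.97368421 245.57894737] [124. 111.   1.]
```

View pics/crop1.png

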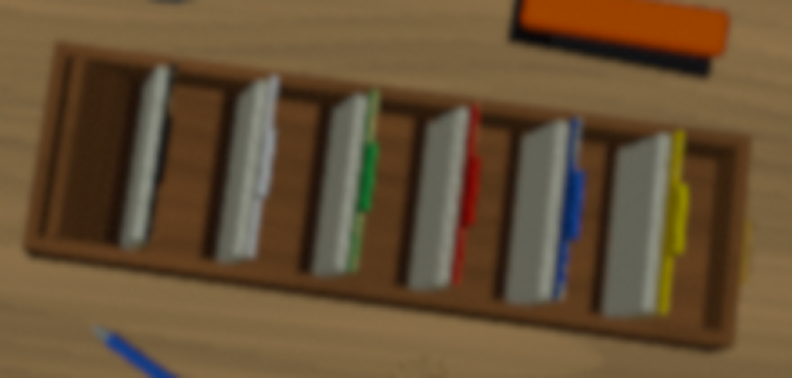

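Tray corners come out at z≈0.060 m and the tabs are 59.8 mm apart, so the measurements agree with the given sizes. The order from the front is yellow, blue, red, green, white, black. The row runs along (0.036, 0.999). I'll close the jaws and swing round to above the blue/red gap at (0.536, -0.047), keeping high.

Request:
{"fn": "servo_tool", "kwargs": {"series": [[[3.16, -0.07, 0, 0, 0, -0.0604], [3.16, -0.07, 0, 0, 0, -0.0604], [3.16, -0.07, 0, 0, 0, -0.0604], [3.16, -0.07, 0, 0, 0, -0.0604], [3.16, -0.07, 0, 0, 0, -0.0604]]], "jaw": 0, "force": 20}}

```text
time: 0.52
tcp_pos: [0.3185, -0.4485, 0.2475]
ee_rot: [[0.807, 0.591, -0.0], [0.591, -0.807, 0.001], [0.0, -0.001, -1.0]]
contact_force: [-0.1, 0.1, 0.6]
grip_width: 0.0257
grip_force: 0.0
```

Request:
{"fn": "servo_tool", "kwargs": {"series": [[[3.16, -0.07, 0, 0, 0, -0.0604], [3.16, -0.07, 0, 0, 0, -0.0604], [3.16, -0.07, 0, 0, 0, -0.0604], [3.16, -0.07, 0, 0, 0, -0.0604], [3.16, -0.07, 0, 0, 0, -0.0604]]]}}

```text
time: 0.93
tcp_pos: [0.4311, -0.3381, 0.2475]
ee_rot: [[0.594, 0.804, -0.001], [0.804, -0.594, 0.001], [0.0, -0.001, -1.0]]
contact_force: [0.7, 0.6, 0.4]
grip_width: -0.0003
grip_force: 0.0
```

Request:
{"fn": "servo_tool", "kwargs": {"series": [[[3.16, -0.07, 0, 0, 0, -0.0604], [3.16, -0.07, 0, 0, 0, -0.0604], [3.16, -0.07, 0, 0, 0, -0.0604], [3.16, -0.07, 0, 0, 0, -0.0604], [3.16, -0.07, 0, 0, 0, -0.0604]]]}}

```text
time: 1.35
tcp_pos: [0.5056, -0.1994, 0.2475]
ee_rot: [[0.328, 0.945, -0.001], [0.945, -0.328, 0.001], [0.0, -0.001, -1.0]]
contact_force: [0.4, -0.2, 0.3]
grip_width: -0.0
grip_force: 0.0
```

Request:
{"fn": "servo_tool", "kwargs": {"series": [[[3.16, -0.07, 0, 0, 0, -0.0604], [3.16, -0.07, 0, 0, 0, -0.0604], [3.16, -0.07, 0, 0, 0, -0.0604], [3.16, -0.07, 0, 0, 0, -0.0604], [0, 0, 0, 0, 0, 0]]]}}

```text
time: 1.77
tcp_pos: [0.5334, -0.0726, 0.2478]
ee_rot: [[0.087, 0.996, -0.001], [0.996, -0.087, 0.003], [0.003, -0.001, -1.0]]
contact_force: [-0.3, -1.0, -0.5]
grip_width: 0.0002
grip_force: 0.0
```

Request:
{"fn": "servo_tool", "kwargs": {"series": [[[2.57, 0.02, 0, 0, 0, -0.051], [0, 0, 2, 0, 0, 0], [0, 0, 2, 0, 0, 0], [0, 0, 2, 0, 0, 0], [0, 0, 0, 0, 0, 0]]]}}

```text
time: 2.18
tcp_pos: [0.533, -0.0521, 0.1829]
ee_rot: [[0.045, 0.999, -0.01], [0.999, -0.045, 0.002], [0.001, -0.01, -1.0]]
contact_force: [-0.5, -1.0, -0.5]
grip_width: -0.0001
grip_force: 0.0
```

```bash
python3 - <<'E'
from h import *
s=ctrl.get_state(); p=np.array(s['tcp_pos']); print(p,s['time'],np.array(s['ee_rot'])[:,0])
c=shot('scene','sc2')
cv2.imwrite('pics/crop2.png',cv2.resize(c['img'][60:260,110:370,::-1],None,fx=3,fy=3,interpolation=cv2.INTER_CUBIC))
v,u=np.mgrid[0:420,0:560]; d=c['range_z']; T=c['cam_to_world']
P=np.stack([(u-c['cx'])/c['fx']*d,(v-c['cy'])/c['fy']*d,d],-1)@T[:3,:3].T+T[:3,3]
m=(d>0)&(abs(P[...,0]-p[0])<.03)&(abs(P[...,1]-p[1])<.03)&(P[...,2]>.125)&(P[...,2]<.22)
q=P[m]; print(len(q),q.min(0),q.max(0)); lo=q[q[:,2]<q[:,2].min()+.02]; print(np.sort(q[:,2])[:12].round(4),lo.min(0).round(4),lo.max(0).round(4))
E
```

```text
[ 0.53299191 -0.05208397  0.1828608 ] 2.1833 [0.04477152 0.99899654 0.00118993]
113 [ 0.5270271  -0.06381215  0.16759896] [ 0.56250565 -0.03976645  0.21990606]
[0.1676 0.1686 0.1693 0.1693 0.1699 0.1713 0.1716 0.1721 0.1725 0.1726
 0.1726 0.1728] [ 0.527  -0.0638  0.1676] [ 0.5474 -0.0414  0.1875]
```

View pics/crop2.png

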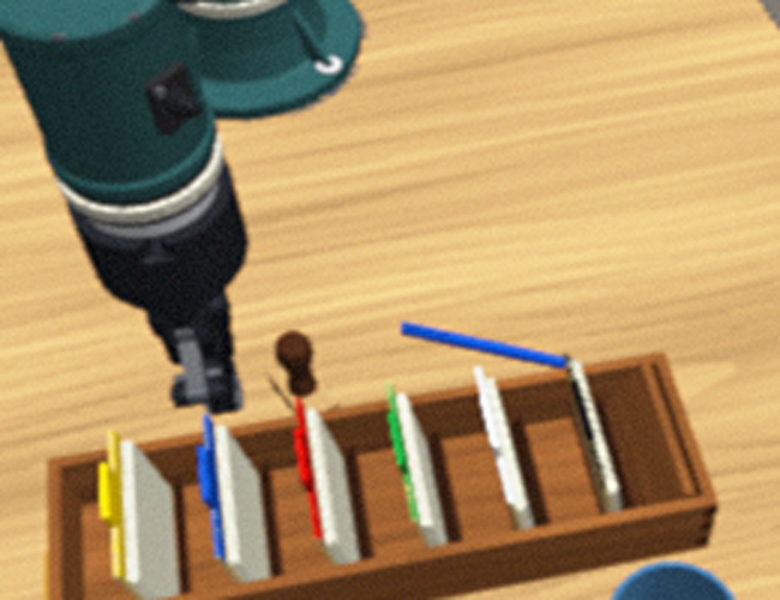

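The shut fingertips sit at z≈0.168 with the TCP at 0.183, which agrees with the given 17 mm within the depth noise. The hand is high above the blue tab and gap. Next I let it settle, centre it and go down.

Request:
{"fn": "servo_tool", "kwargs": {"series": [[[0, 0, 0, 0, 0, 0], [0, 0, 0, 0, 0, 0], [0, 0, 0, 0, 0, 0]]]}}

```text
time: 2.48
tcp_pos: [0.5367, -0.0528, 0.1902]
ee_rot: [[0.045, 0.999, 0.003], [0.999, -0.045, -0.001], [-0.001, 0.003, -1.0]]
contact_force: [0.6, -1.0, -0.9]
grip_width: -0.0002
grip_force: 0.0
```

Request:
{"fn": "servo_tool", "kwargs": {"series": [[[0.58, 0, 0, 0, 0, -0.009], [0, 0, 0, 0, 0, 0], [0, 0, 0, 0, 0, 0], [0, 0, 0, 0, 0, 0], [0, 0, 0, 0, 0, 0]]]}}

```text
time: 2.9
tcp_pos: [0.5361, -0.0465, 0.1885]
ee_rot: [[0.035, 0.999, 0.0], [0.999, -0.035, -0.0], [-0.0, 0.0, -1.0]]
contact_force: [-0.8, -0.3, 0.8]
grip_width: 0.0001
grip_force: 0.0
```

Request:
{"fn": "servo_tool", "kwargs": {"series": [[[0, 0, 1, 0, 0, 0], [0, 0, 1, 0, 0, 0], [0, 0, 1, 0, 0, 0], [0, 0, 1, 0, 0, 0], [0, 0, 1, 0, 0, 0]]]}}

```text
time: 3.32
tcp_pos: [0.5355, -0.0465, 0.1364]
ee_rot: [[0.035, 0.999, -0.002], [0.999, -0.035, 0.0], [0.0, -0.002, -1.0]]
contact_force: [0.2, 0.0, -0.1]
grip_width: 0.0003
grip_force: 0.0
```

Request:
{"fn": "servo_tool", "kwargs": {"series": [[[0, 0, 0.5, 0, 0, 0], [0, 0, 0.2, 0, 0, 0], [0, 0, 0, 0, 0, 0], [0, 0, 0, 0, 0, 0], [0, 0, 0, 0, 0, 0]]]}}

```text
time: 3.73
tcp_pos: [0.5365, -0.0467, 0.1321]
ee_rot: [[0.035, 0.999, 0.002], [0.999, -0.035, -0.0], [-0.0, 0.002, -1.0]]
contact_force: [0.0, -0.7, 0.5]
grip_width: 0.0002
grip_force: 0.0
```

Request:
{"fn": "servo_tool", "kwargs": {"series": [[[0, 0, 0, 0, 0, 0], [0, 0, 0, 0, 0, 0], [0, 0, 0, 0, 0, 0], [0, 0, 0, 0, 0, 0], [0, 0, 0, 0, 0, 0]]]}}

```text
time: 4.15
tcp_pos: [0.5361, -0.0466, 0.1315]
ee_rot: [[0.035, 0.999, 0.0], [0.999, -0.035, -0.0], [-0.0, 0.0, -1.0]]
contact_force: [-0.2, -0.1, 1.0]
grip_width: 0.0001
grip_force: 0.0
```

Request:
{"fn": "servo_tool", "kwargs": {"series": [[[0, 0, 0.3, 0, 0, 0], [0, 0, 0.4, 0, 0, 0], [0, 0, 0.3, 0, 0, 0], [0, 0, 0.1, 0, 0, 0], [0, 0, 0, 0, 0, 0]]]}}

```text
time: 4.57
tcp_pos: [0.5356, -0.0465, 0.1195]
ee_rot: [[0.035, 0.999, -0.001], [0.999, -0.035, 0.0], [0.0, -0.001, -1.0]]
contact_force: [-0.1, 0.4, -0.1]
grip_width: -0.0001
grip_force: 0.0
```

Request:
{"fn": "servo_tool", "kwargs": {"series": [[[0, 0, 0, 0, 0, 0], [0, 0, 0, 0, 0, 0], [0, 0, 0, 0, 0, 0], [0, 0, 0, 0, 0, 0], [0, 0, 0, 0, 0, 0]]]}}

```text
time: 4.98
tcp_pos: [0.5362, -0.0466, 0.1205]
ee_rot: [[0.035, 0.999, 0.0], [0.999, -0.035, -0.0], [-0.0, 0.0, -1.0]]
contact_force: [-1.1, 0.0, -1.0]
grip_width: 0.0
grip_force: 0.0
```

Request:
{"fn": "servo_tool", "kwargs": {"series": [[[0.1, 0, 0, 0, 0, 0], [0.2, 0, 0, 0, 0, 0], [0.25, 0, 0, 0, 0, 0], [0.25, 0, 0, 0, 0, 0], [0.25, 0, 0, 0, 0, 0]]]}}

```text
time: 5.4
tcp_pos: [0.5365, -0.0357, 0.1203]
ee_rot: [[0.035, 0.999, 0.0], [0.999, -0.035, -0.0], [-0.0, 0.0, -1.0]]
contact_force: [-0.6, -0.1, -0.3]
grip_width: -0.0002
grip_force: 0.0
```

Request:
{"fn": "servo_tool", "kwargs": {"series": [[[0.25, 0, 0, 0, 0, 0], [0.25, 0, 0, 0, 0, 0], [0.25, 0, 0, 0, 0, 0], [0.25, 0, 0, 0, 0, 0], [0.25, 0, 0, 0, 0, 0]]]}}

```text
time: 5.82
tcp_pos: [0.5369, -0.0233, 0.1203]
ee_rot: [[0.035, 0.999, 0.0], [0.999, -0.035, -0.0], [-0.0, 0.0, -1.0]]
contact_force: [-0.1, -0.1, 0.5]
grip_width: 0.0003
grip_force: 0.0
```

Request:
{"fn": "servo_tool", "kwargs": {"series": [[[0.25, 0, 0, 0, 0, 0], [0.25, 0, 0, 0, 0, 0], [0.25, 0, 0, 0, 0, 0], [0.25, 0, 0, 0, 0, 0], [0.25, 0, 0, 0, 0, 0]]]}}

```text
time: 6.23
tcp_pos: [0.5373, -0.0108, 0.1203]
ee_rot: [[0.035, 0.999, 0.0], [0.999, -0.035, -0.0], [-0.0, 0.0, -1.0]]
contact_force: [-0.4, 0.3, 0.4]
grip_width: 0.0003
grip_force: 0.0
```

Request:
{"fn": "servo_tool", "kwargs": {"series": [[[0.25, 0, 0, 0, 0, 0], [0.25, 0, 0, 0, 0, 0], [0.25, 0, 0, 0, 0, 0], [0.25, 0, 0, 0, 0, 0], [0.25, 0, 0, 0, 0, 0]]]}}

```text
time: 6.65
tcp_pos: [0.5378, 0.0017, 0.1203]
ee_rot: [[0.035, 0.999, 0.0], [0.999, -0.035, -0.0], [-0.0, 0.0, -1.0]]
contact_force: [0.5, -0.6, 0.3]
grip_width: 0.0002
grip_force: 0.0
```

```bash
python3 - <<'E'
from h import *
s=ctrl.get_state(); print(s['tcp_pos'],s['time'])
c=shot('scene','sc3')
cv2.imwrite('pics/crop3.png',cv2.resize(c['img'][60:260,110:370,::-1],None,fx=3,fy=3,interpolation=cv2.INTER_CUBIC))
E
```

```text
[0.53775373 0.00166374 0.12028599] 6.65
```

View pics/crop3.png

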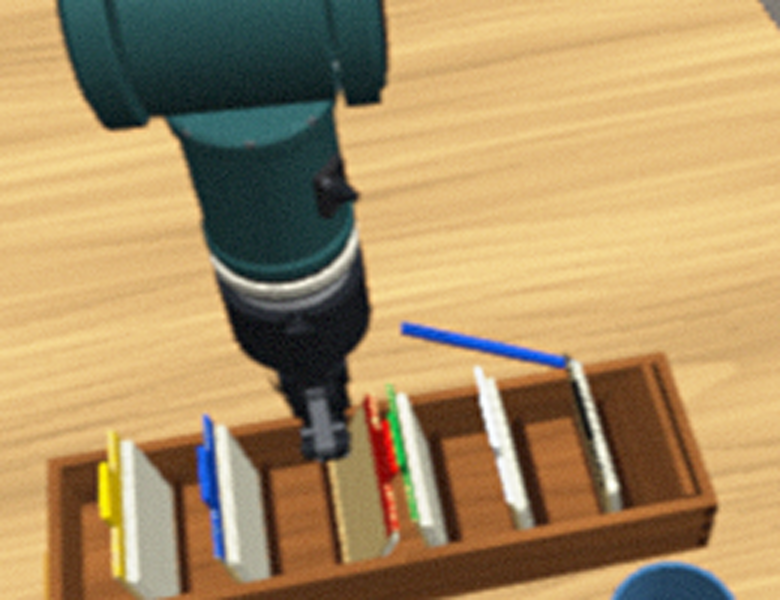

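The red tab, at about (383,447) in the crop, lies back just short of the green tab. Yellow and blue still lean forward, so I carry on along the row.

Request:
{"fn": "servo_tool", "kwargs": {"series": [[[0.25, 0, 0, 0, 0, 0], [0.25, 0, 0, 0, 0, 0], [0.25, 0, 0, 0, 0, 0], [0.25, 0, 0, 0, 0, 0], [0.25, 0, 0, 0, 0, 0]]]}}

```text
time: 7.12
tcp_pos: [0.5382, 0.0141, 0.1203]
ee_rot: [[0.035, 0.999, 0.0], [0.999, -0.035, -0.0], [-0.0, 0.0, -1.0]]
contact_force: [-0.0, -1.0, -0.5]
grip_width: -0.0001
grip_force: 0.0
```

Request:
{"fn": "servo_tool", "kwargs": {"series": [[[0.25, 0, 0, 0, 0, 0], [0.25, 0, 0, 0, 0, 0], [0.25, 0, 0, 0, 0, 0], [0.25, 0, 0, 0, 0, 0], [0.25, 0, 0, 0, 0, 0]]]}}

```text
time: 7.53
tcp_pos: [0.5387, 0.0266, 0.1203]
ee_rot: [[0.035, 0.999, 0.0], [0.999, -0.035, -0.0], [-0.0, 0.0, -1.0]]
contact_force: [-0.2, 0.0, 0.3]
grip_width: -0.0002
grip_force: 0.0
```

Request:
{"fn": "servo_tool", "kwargs": {"series": [[[0.25, 0, 0, 0, 0, 0], [0.25, 0, 0, 0, 0, 0], [0.25, 0, 0, 0, 0, 0], [0.25, 0, 0, 0, 0, 0], [0.25, 0, 0, 0, 0, 0]]]}}

```text
time: 7.95
tcp_pos: [0.5391, 0.0391, 0.1203]
ee_rot: [[0.035, 0.999, 0.0], [0.999, -0.035, -0.0], [-0.0, 0.0, -1.0]]
contact_force: [0.0, -0.6, 0.0]
grip_width: 0.0
grip_force: 0.0
```

Request:
{"fn": "servo_tool", "kwargs": {"series": [[[0.25, 0, 0, 0, 0, 0], [0.25, 0, 0, 0, 0, 0], [0.25, 0, 0, 0, 0, 0], [0.25, 0, 0, 0, 0, 0], [0.25, 0, 0, 0, 0, 0]]]}}

```text
time: 8.37
tcp_pos: [0.5395, 0.0516, 0.1203]
ee_rot: [[0.035, 0.999, 0.0], [0.999, -0.035, -0.0], [-0.0, 0.0, -1.0]]
contact_force: [-0.8, 0.1, 0.2]
grip_width: -0.0002
grip_force: 0.0
```

Request:
{"fn": "servo_tool", "kwargs": {"series": [[[0.25, 0, 0, 0, 0, 0], [0.25, 0, 0, 0, 0, 0], [0.25, 0, 0, 0, 0, 0], [0.25, 0, 0, 0, 0, 0], [0.25, 0, 0, 0, 0, 0]]]}}

```text
time: 8.78
tcp_pos: [0.5399, 0.0641, 0.1203]
ee_rot: [[0.035, 0.999, -0.0], [0.999, -0.035, -0.0], [-0.0, -0.0, -1.0]]
contact_force: [0.3, -0.7, -0.4]
grip_width: 0.0
grip_force: 0.0
```

```bash
python3 - <<'E'
from h import *
s=ctrl.get_state(); print(s['tcp_pos'],s['time'])
c=shot('scene','sc4')
cv2.imwrite('pics/crop4.png',cv2.resize(c['img'][60:260,110:370,::-1],None,fx=3,fy=3,interpolation=cv2.INTER_CUBIC))
E
```

```text
[0.53994913 0.06412786 0.12026379] 8.7833
```

View pics/crop4.png

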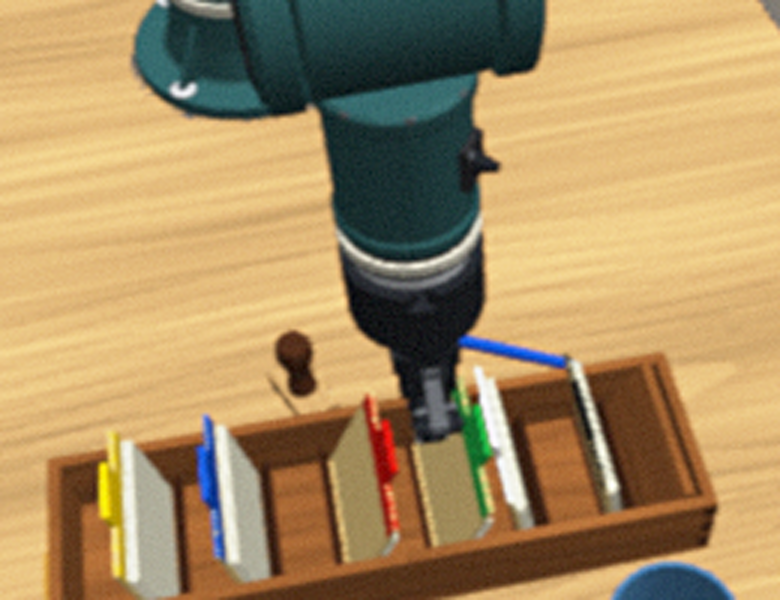

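Red and green (tab at about (478,432)) now lie back, and white and black still lean forward. The sweep goes on through white and then black, to y≈0.19.

Request:
{"fn": "servo_tool", "kwargs": {"series": [[[0.25, 0, 0, 0, 0, 0], [0.25, 0, 0, 0, 0, 0], [0.25, 0, 0, 0, 0, 0], [0.25, 0, 0, 0, 0, 0], [0.25, 0, 0, 0, 0, 0]]]}}

```text
time: 9.25
tcp_pos: [0.5404, 0.0766, 0.1203]
ee_rot: [[0.035, 0.999, 0.0], [0.999, -0.035, -0.0], [-0.0, 0.0, -1.0]]
contact_force: [-0.4, -0.2, -0.9]
grip_width: -0.0004
grip_force: 0.0
```

Request:
{"fn": "servo_tool", "kwargs": {"series": [[[0.25, 0, 0, 0, 0, 0], [0.25, 0, 0, 0, 0, 0], [0.25, 0, 0, 0, 0, 0], [0.25, 0, 0, 0, 0, 0], [0.25, 0, 0, 0, 0, 0]]]}}

```text
time: 9.67
tcp_pos: [0.5408, 0.0891, 0.1203]
ee_rot: [[0.035, 0.999, 0.0], [0.999, -0.035, -0.0], [-0.0, 0.0, -1.0]]
contact_force: [-0.8, 0.5, 0.4]
grip_width: -0.0003
grip_force: 0.0
```

Request:
{"fn": "servo_tool", "kwargs": {"series": [[[0.25, 0, 0, 0, 0, 0], [0.25, 0, 0, 0, 0, 0], [0.25, 0, 0, 0, 0, 0], [0.25, 0, 0, 0, 0, 0], [0.25, 0, 0, 0, 0, 0]]]}}

```text
time: 10.08
tcp_pos: [0.5413, 0.1016, 0.1203]
ee_rot: [[0.035, 0.999, -0.0], [0.999, -0.035, -0.0], [-0.0, -0.0, -1.0]]
contact_force: [-0.3, -0.3, 0.6]
grip_width: 0.0004
grip_force: 0.0
```

Request:
{"fn": "servo_tool", "kwargs": {"series": [[[0.25, 0, 0, 0, 0, 0], [0.25, 0, 0, 0, 0, 0], [0.25, 0, 0, 0, 0, 0], [0.25, 0, 0, 0, 0, 0], [0.25, 0, 0, 0, 0, 0]]]}}

```text
time: 10.5
tcp_pos: [0.5417, 0.1141, 0.1203]
ee_rot: [[0.035, 0.999, -0.0], [0.999, -0.035, -0.0], [-0.0, -0.0, -1.0]]
contact_force: [-1.6, 0.2, 0.4]
grip_width: -0.0
grip_force: 0.0
```

Request:
{"fn": "servo_tool", "kwargs": {"series": [[[0.25, 0, 0, 0, 0, 0], [0.25, 0, 0, 0, 0, 0], [0.25, 0, 0, 0, 0, 0], [0.25, 0, 0, 0, 0, 0], [0.25, 0, 0, 0, 0, 0]]]}}

```text
time: 10.92
tcp_pos: [0.5422, 0.1266, 0.1203]
ee_rot: [[0.035, 0.999, -0.0], [0.999, -0.035, -0.0], [-0.0, -0.0, -1.0]]
contact_force: [-0.3, -0.8, -0.4]
grip_width: -0.0003
grip_force: 0.0
```

Request:
{"fn": "servo_tool", "kwargs": {"series": [[[0.25, 0, 0, 0, 0, 0], [0.25, 0, 0, 0, 0, 0], [0.25, 0, 0, 0, 0, 0], [0.25, 0, 0, 0, 0, 0], [0.25, 0, 0, 0, 0, 0]]]}}

```text
time: 11.33
tcp_pos: [0.5426, 0.139, 0.1203]
ee_rot: [[0.035, 0.999, 0.0], [0.999, -0.035, -0.0], [-0.0, 0.0, -1.0]]
contact_force: [-1.4, -0.9, -1.0]
grip_width: 0.0001
grip_force: 0.0
```

Request:
{"fn": "servo_tool", "kwargs": {"series": [[[0.25, 0, 0, 0, 0, 0], [0.25, 0, 0, 0, 0, 0], [0.25, 0, 0, 0, 0, 0], [0.25, 0, 0, 0, 0, 0], [0.25, 0, 0, 0, 0, 0]]]}}

```text
time: 11.75
tcp_pos: [0.5431, 0.1515, 0.1203]
ee_rot: [[0.035, 0.999, -0.0], [0.999, -0.035, -0.0], [-0.0, -0.0, -1.0]]
contact_force: [0.7, -0.2, -1.4]
grip_width: 0.0003
grip_force: 0.0
```

Request:
{"fn": "servo_tool", "kwargs": {"series": [[[0.25, 0, 0, 0, 0, 0], [0.25, 0, 0, 0, 0, 0], [0.25, 0, 0, 0, 0, 0], [0.25, 0, 0, 0, 0, 0], [0.25, 0, 0, 0, 0, 0]]]}}

```text
time: 12.17
tcp_pos: [0.5435, 0.1641, 0.1203]
ee_rot: [[0.035, 0.999, 0.0], [0.999, -0.035, -0.0], [-0.0, 0.0, -1.0]]
contact_force: [0.3, -0.1, -0.6]
grip_width: 0.0001
grip_force: 0.0
```

Request:
{"fn": "servo_tool", "kwargs": {"series": [[[0.25, 0, 0, 0, 0, 0], [0.25, 0, 0, 0, 0, 0], [0.25, 0, 0, 0, 0, 0], [0.25, 0, 0, 0, 0, 0], [0.25, 0, 0, 0, 0, 0]]]}}

```text
time: 12.58
tcp_pos: [0.544, 0.1766, 0.1203]
ee_rot: [[0.035, 0.999, 0.0], [0.999, -0.035, -0.0], [-0.0, 0.0, -1.0]]
contact_force: [-0.4, -0.1, -0.0]
grip_width: 0.0002
grip_force: 0.0
```

Request:
{"fn": "servo_tool", "kwargs": {"series": [[[0.25, 0, 0, 0, 0, 0], [0.25, 0, 0, 0, 0, 0], [0.2, 0, 0, 0, 0, 0], [0.1, 0, 0, 0, 0, 0], [0, 0, 0, 0, 0, 0]]]}}

```text
time: 13.0
tcp_pos: [0.5442, 0.1845, 0.1203]
ee_rot: [[0.035, 0.999, 0.0], [0.999, -0.035, -0.0], [-0.0, 0.0, -1.0]]
contact_force: [-0.3, 0.0, -0.5]
grip_width: -0.0001
grip_force: 0.0
```

Request:
{"fn": "servo_tool", "kwargs": {"series": [[[0, 0, 0, 0, 0, 0], [0, 0, 0, 0, 0, 0], [0, 0, 0, 0, 0, 0], [0, 0, 0, 0, 0, 0], [0, 0, 0, 0, 0, 0]]]}}

```text
time: 13.42
tcp_pos: [0.5443, 0.1842, 0.1203]
ee_rot: [[0.036, 0.999, 0.0], [0.999, -0.036, -0.0], [-0.0, 0.0, -1.0]]
contact_force: [-0.6, -0.4, 0.0]
grip_width: 0.0
grip_force: 0.0
```

```bash
python3 - <<'E'
from h import *
s=ctrl.get_state(); print(s['tcp_pos'],s['time'])
c=shot('scene','sc5')
cv2.imwrite('pics/crop5.png',cv2.resize(c['img'][60:260,110:370,::-1],None,fx=3,fy=3,interpolation=cv2.INTER_CUBIC))
E
```

```text
[0.54425223 0.18419857 0.12030426] 13.4167
```

View pics/crop5.png

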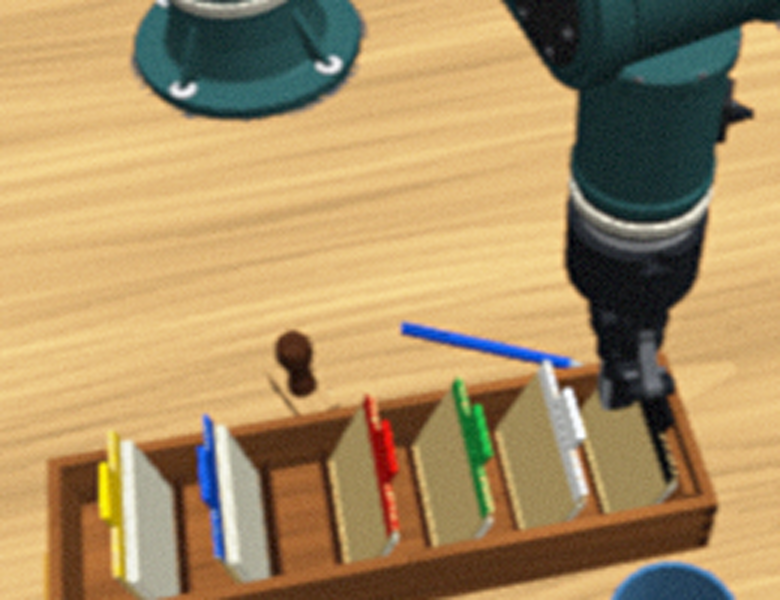

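All four guides (red, green, white, black) lie back, and yellow and blue still lean forward. I lift the hand straight up, slowly at first.

Request:
{"fn": "servo_tool", "kwargs": {"series": [[[0, 0, -0.3, 0, 0, 0], [0, 0, -0.5, 0, 0, 0], [0, 0, -0.8, 0, 0, 0], [0, 0, -1, 0, 0, 0], [0, 0, -1.5, 0, 0, 0]]]}}

```text
time: 13.88
tcp_pos: [0.5438, 0.1842, 0.1615]
ee_rot: [[0.035, 0.999, -0.002], [0.999, -0.035, -0.0], [-0.001, -0.002, -1.0]]
contact_force: [0.2, -0.0, -0.4]
grip_width: -0.0
grip_force: 0.0
```

Request:
{"fn": "servo_tool", "kwargs": {"series": [[[0, 0, -2, 0, 0, 0], [0, 0, -2, 0, 0, 0], [0, 0, -2, 0, 0, 0], [0, 0, -1.5, 0, 0, 0], [0, 0, -0.5, 0, 0, 0]]]}}

```text
time: 14.3
tcp_pos: [0.5456, 0.1846, 0.2463]
ee_rot: [[0.035, 0.999, 0.008], [0.999, -0.035, 0.002], [0.002, 0.007, -1.0]]
contact_force: [0.0, -0.3, -0.3]
grip_width: -0.0001
grip_force: 0.0
```

Request:
{"fn": "servo_tool", "kwargs": {"series": [[[0, 0, 0, 0, 0, 0], [0, 0, 0, 0, 0, 0], [0, 0, 0, 0, 0, 0], [0, 0, 0, 0, 0, 0], [0, 0, 0, 0, 0, 0]]]}}

```text
time: 14.72
tcp_pos: [0.5438, 0.1842, 0.2398]
ee_rot: [[0.035, 0.999, -0.003], [0.999, -0.035, -0.001], [-0.001, -0.003, -1.0]]
contact_force: [-0.1, -0.1, -0.4]
grip_width: -0.0001
grip_force: 0.0
```

```bash
python3 - <<'E'
from h import *
s=ctrl.get_state(); print(s['tcp_pos'],s['time'])
c=shot('scene','sc6')
cv2.imwrite('pics/crop6.png',cv2.resize(c['img'][150:330,110:460,::-1],None,fx=2.2,fy=2.2,interpolation=cv2.INTER_CUBIC))
E
```

```text
[0.54375537 0.18415472 0.23982949] 14.7167
```

View pics/crop6.png

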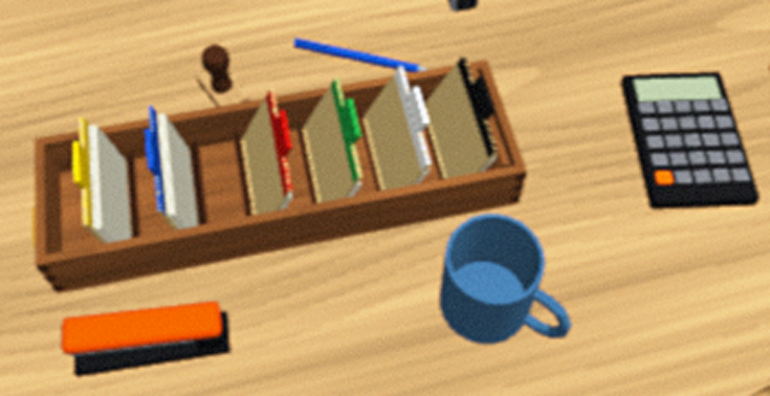

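The final view shows red (283,135), green (348,120), white (415,108) and black (482,95) lying back. Yellow (80,165) and blue (153,155) lean forward, nothing else on the desk has moved, and the hand is clear.

```bash
python3 -c "
from rig import ctrl
print(ctrl.job_done())"
```

```text
the job is handed in; nothing more can be done
None
```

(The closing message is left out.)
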